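Stop the microscope rocking with a wedge

TASK

One corner of the stereo microscope's base has lost its rubber foot, so a short steel stub hangs above the bench there and the microscope rocks. Without picking it up, push the black rubber wedge along the bench, thin end first, under that stub until it is snug and the rocking stops, then press down briefly on top of the base right above that stub to make sure the corner no longer gives, and leave the wedge in place. Push and press without brute force, and leave all other things where they are.

Things in the scene. Friction and masses are not known exactly. Their poses are not given: they have to be found in the camera images.
- wedge: Loose black rubber wedge, about 70 g, flat on the bench near the base's +y end: 110 mm long (its x), 52 mm wide (its y). Thin end (2 mm high) at x = +55 mm; thick end, a flat upright face 18 mm high, at x = -55 mm; the top is one even slope. Origin: centre of its underside. It starts with the thin end pointing roughly at the stub (up to about 0.7 rad off) and nothing in between.
- short_foot (a point): Lowest point of the steel stub: a round pin 24 mm across with a dome end of 12 mm radius, hanging 9 mm above the bench at rest. It is under the base's +x +y corner, 20 mm in from the +x edge and 25 mm in from the +y edge. The wedge is snug when the stub stands about 8 mm towards the thin end from the wedge's middle; it then jams and stays when let go. Axes as base_center.
- corner_top (a point): Point on the flat top of the base, 60 mm above the bench, straight above the stub: the place to press. The base is bare and open above for 120 mm from here towards the column (-y); beyond, the optical head (up to 0.37 m high) hangs over it. Axes as base_center.
- base_center (a point): Centre of the microscope's white base, at bench height. x across its 210 mm, y along its 300 mm (column and head at the -y end, the wedge comes from the +y end), z up. The base is a slab, underside 28 mm and top 60 mm above the bench, on three rubber feet at its other corners. It weighs about 4 kg and does not slide or turn on the bench; it only rocks.
- microscope (a joint): Rocking angle of the microscope about the line through two of its feet, rad: 0 = level, standing on its three good feet (where its own weight holds it, and where it stops); it grows as the stub's corner goes down, at 0.064 the stub meets the bench. 2 to 3 N pressed on the bare corner starts it rocking.
- slide_box: Closed white box of glass slides, 80 x 100 x 32 mm, loose. Origin: centre of its underside, on the bench. It must stay where it is.
- petri_dish: Flat round glass dish with lid, 64 mm across, 16 mm high, loose. Origin: centre of its underside, on the bench. It must stay where it is.
- oil_bottle: Small amber bottle with black cap, 32 mm across, 68 mm high, loose. Origin: centre of its underside, on the bench. It must stay where it is.
- spacer_block: Plain rectangular aluminium block 60 x 35 x 20 mm (no slope: not the wedge), loose. Origin: centre of its underside, on the bench. It must stay where it is.
- lens_case: Upright round grey case with black lid, 44 mm across, 55 mm high, loose. Origin: centre of its underside, on the bench. It must stay where it is.
- screwdriver: Black-handled screwdriver lying flat, 170 mm long, loose; its own x axis runs from handle to tip. Origin: centre of its underside, on the bench. It must stay where it is.
- slide_tray: Flat black slide-holder frame, 162 x 110 x 6 mm, loose. Origin: centre of its underside, on the bench. It must stay where it is.
Not all that is in view belongs to the job. What is meant by the wedge is not brown or orange, and is the larger of those in its own colour.

How it is judged:
By the outcome, as a careful person would: the job done as asked, in the order asked, and still so for the second after the job is handed in, with the robot touching nothing.
It also fails if it takes over 70 s, if anything falls off the work surface, if the arm or the gripper's body presses on something with over 40 N, if the wrist force passes 120 N, or if a joint passes its speed limit or range.

ROBOT

A 6-joint arm with a two-finger parallel gripper is mounted at the origin on the work surface. World frame = base frame: x ahead of the robot, y to its left, z up, the work surface at z = 0. Lengths are in m, angles in rad, forces in N, time in s.
With the tool pointing down it reaches from about 0.35 to 0.975 m from the base axis. Payload 4.9 kg.
Tool frame: the origin (TCP) lies on the centre line of the jaws, within the pads' length; the fingertips stand 11 mm ahead of it and the grasp point (between the pads) lies 8 mm behind it; z points along the fingers, y is the direction in which the jaws open and shut (so a half turn about z gives the same grasp; the last joint's range is limited). The gripper opens to 85 mm and grips with 20 to 120 N. Pads are 22 mm wide; open, the fingers measure 114 mm over their backs; the gripper's body (76 mm by 85 mm) begins 54 mm behind the grasp point. The pads swing forward as they close: fully open they stand 13 mm farther back than shut.
Start: joints at [1.11, 0.053, 1.613, -0, 1.476, -0.119], TCP at [0.209, 0.589, 0.242] pointing down, gripper open.
Joint ranges: [-3.01, 3.01], [-1.01, 2.22], [0.06, 2.58], [-1.02, 4.17], [0.09, 2.62], [-3.14, 3.14]. Speed limits (rad/s): [2.57, 2.57, 3.14, 3.14, 3.14, 3.14].

INTERFACE

Orientations are given as a rotation vector (axis times angle).
In Python, from station import ctrl gives the robot as it stands.
- The arm moves only by the shell command python3 -m crank 'ROWS' [OPENING] [FORCE]. ROWS is JSON, a list of rows, each an object of numbers: "x", "y", "z": the shift along the tool's x, y, z as a fraction of full scale; "roll": the turn about the tool's z as a fraction of full scale. In form: [{"x": .., "y": .., "z": .., "roll": ..}, ...]. A call has 1 to 10 rows; each row shifts and turns the commanded pose from where the row before left it, along the tool's axes as they then stand; what a row does not reach is not made up. Full scale, the value 1, is 0.06 m for a shift and 0.12 rad for a turn. A row lasts 1/8 s, in which the tool goes at most 62.5 mm and 10.7 degrees, less where a joint would pass 70% of its speed; a pose out of reach is approached as far as the arm can. A call with a number of a shift or a turn outside -1 to 1 is refused whole. A call with a gripper value outside its range is refused whole. OPENING is the closure, from 0 (fully open) to 1 (shut), set as the call begins (- or left out, the last holds). The fingers move at their own pace and stop on an object; FORCE is the grip in N (left out, the last holds). Time passes only in rows, so rows that do not move let the fingers close. It gives the time, the measured TCP pose, the force and the opening at its end, in the units of the state.
- ctrl.get_obs(): the state, without advancing time (a new reading comes with each control period).
- ctrl.get_image(name): name is "scene" or "top" or "wrist"; returns a dict with "img" (400x640x3 uint8, red, green, blue), "K" (3x3 intrinsics, pixels), "rvec" (rotation vector, rad) and "tvec" (3), from world to camera coordinates, as OpenCV has them. Camera axes: x right, y down, z forward; pixel columns grow to the right and rows downward; lengths in m; the calibration is good to about 2 mm. A picture is of the moment at which its call begins. There is no depth.
- ctrl.finish_job(): hands the job in, once; it reports no verdict.
The state is a dict: "t": time; "q": joint angles; "dq": joint speeds; "effort": joint torques, N m; "tool_pos": TCP position; "tool_rot": TCP orientation; "contact_force": force on the tool from outside, world axes, zero at the start; "wrist_torque": the same for the moment, N m; "opening": finger opening in m.
Only numpy, scipy, OpenCV 4.12 (cv2) and the standard library are available. Lean on these libraries where they do the work, as an engineer would, in place of code of your own. Each camera call takes 0.05 s, during which the arm holds its last target.

## Working session

There is one attempt and no reset: what is moved stays moved. The work goes in short steps, Python scripts to look and compute and a shell command to move; the robot and the scene stay as the last step left them, time stands still between calls to the robot, and variables do not carry over. Pictures are saved under pics/ and viewed, and the job is handed in when it is done.

```bash
ls; mkdir -p pics
cat > h.py <<'E'
import numpy as np,cv2
from station import ctrl
def grab(n,fn=None):
    d=ctrl.get_image(n)
    if fn: cv2.imwrite('pics/'+fn,d['img'][:,:,::-1])
    return d
def ray(d,uv,z=0.):
    R=cv2.Rodrigues(np.array(d['rvec'],float))[0];t=np.array(d['tvec'],float).ravel()
    c=-R.T@t; uv=np.atleast_2d(uv).astype(float)
    r=(R.T@np.linalg.inv(d['K'])@np.c_[uv,np.ones(len(uv))].T).T
    return c+r*((z-c[2])/r[:,2])[:,None]
def proj(d,P):
    return cv2.projectPoints(np.atleast_2d(P).astype(float),np.array(d['rvec'],float),np.array(d['tvec'],float),np.array(d['K'],float),None)[0][:,0]
E
python3 - <<'E'
from h import *
for n in('scene','top','wrist'):
    d=grab(n,n+'0.png')
    R=cv2.Rodrigues(np.array(d['rvec'],float))[0];print(n,-R.T@np.array(d['tvec']).ravel())
print(ctrl.get_obs())
E
```

```text
pics
scene [1.35595066 0.4186463  0.74117823]
top [0.43537734 0.00773284 1.38703478]
wrist [0.13767429 0.61464749 0.37208605]
{'t': 0.15, 'q': array([ 1.11000865e+00,  5.32166590e-02,  1.61400086e+00, -2.28814012e-05,
        1.47603533e+00, -1.18980441e-01]), 'dq': array([ 1.65687960e-04, -1.08373665e-03, -2.50114621e-03, -1.28552130e-03,
       -4.63780026e-04, -2.80384178e-05]), 'effort': array([ 2.89714999e-04, -3.94250822e+01, -3.70718300e+01, -1.23408736e-04,
        4.73622058e-03,  2.22927110e-05]), 'tool_pos': array([0.20926924, 0.58840584, 0.24132504]), 'tool_rot': array([-5.34219146e-01, -3.09537779e+00,  2.50889914e-03]), 'contact_force': array([ 0.59432807,  0.39196226, -0.66349057]), 'wrist_torque': array([-0.0136855 , -0.00543846, -0.00670957]), 'opening': 0.08525037719559825}
```

View pics/scene0.png

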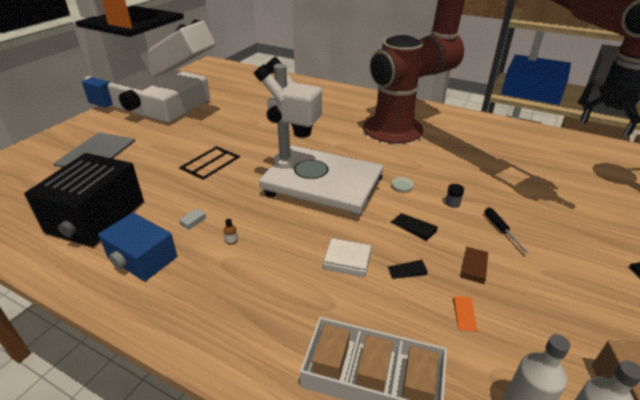

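View pics/top0.png

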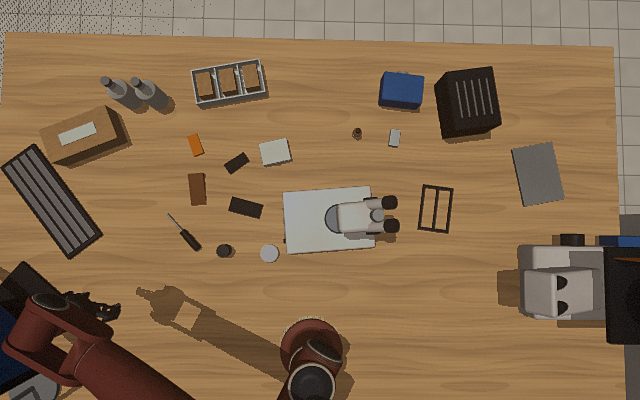

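View pics/wrist0.png

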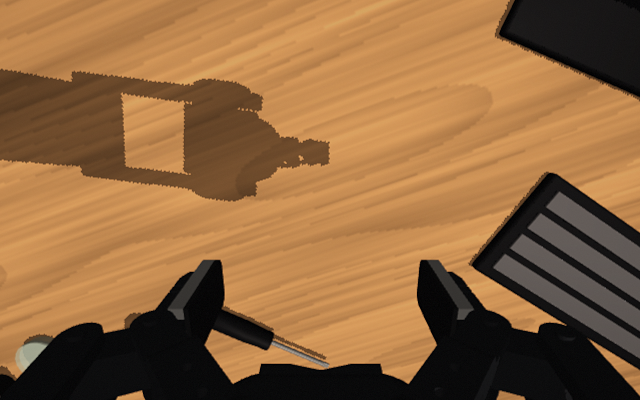

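Run:
```python
from h import *
d=grab('top'); s=grab('scene')
a=cv2.resize(d['img'][130:270,160:400],None,fx=3.3,fy=3.3,interpolation=cv2.INTER_CUBIC)
cv2.imwrite('pics/tc.png',a[:,:,::-1])
b=cv2.resize(s['img'][140:300,250:450],None,fx=3.7,fy=3.7,interpolation=cv2.INTER_CUBIC)
cv2.imwrite('pics/sc.png',b[:,:,::-1])
for n,d,boxes in(('top',d,[(225,195,270,222),(220,148,255,178)]),('scene',s,[(388,208,442,244),(385,257,430,282)])):
  for x0,y0,x1,y1 in boxes:
    c=d['img'][y0:y1,x0:x1]; m=(c.max(2)<70).astype(np.uint8)
    cs=max(cv2.findContours(m,0,2)[0],key=cv2.contourArea)
    print(n,cv2.contourArea(cs)); r=cv2.minAreaRect(cs); p=cv2.boxPoints(r)+[x0,y0]
    print(p.round(1).tolist(),ray(d,p).round(4)[:,:2].tolist())
d=ctrl.get_image('top')
c=d['img'][180:262,275:345].min(2); m=(c>165).astype(np.uint8)
cs=max(cv2.findContours(m,0,2)[0],key=cv2.contourArea); p=cv2.approxPolyDP(cs,3,True)[:,0]+[275,180]
print(p.tolist(),ray(d,p,.06).round(4)[:,:2].tolist())
```

```text
top 417.5
[[227.9, 210.5], [231.5, 196.1], [262.5, 203.9], [258.9, 218.2]] [[0.4747, 0.2974], [0.5251, 0.2864], [0.4995, 0.1773], [0.4491, 0.1887]]
top 229.0
[[223.7, 164.5], [242.8, 151.8], [249.0, 161.0], [229.8, 173.8]] [[0.6361, 0.3167], [0.6826, 0.2508], [0.6502, 0.2283], [0.6038, 0.2942]]
scene 528.5
[[390.2, 225.5], [396.2, 210.5], [437.2, 226.9], [431.2, 241.9]] [[0.5074, 0.1807], [0.4405, 0.1731], [0.4552, 0.2907], [0.5185, 0.2931]]
scene 423.0
[[388.4, 265.6], [424.3, 259.6], [426.6, 273.7], [390.8, 279.7]] [[0.6454, 0.2275], [0.5868, 0.2959], [0.6284, 0.314], [0.6843, 0.2477]]
[[304, 192], [283, 193], [293, 202], [298, 200], [293, 202], [289, 198], [292, 194], [300, 196], [300, 201], [302, 198], [297, 194]] [[0.5388, 0.0317], [0.5343, 0.1022], [0.5045, 0.0681], [0.5115, 0.0514], [0.5045, 0.0681], [0.5178, 0.0817], [0.5314, 0.0719], [0.5251, 0.0449], [0.5082, 0.0446], [0.5184, 0.0381], [0.5317, 0.0551]]
```

View pics/tc.png

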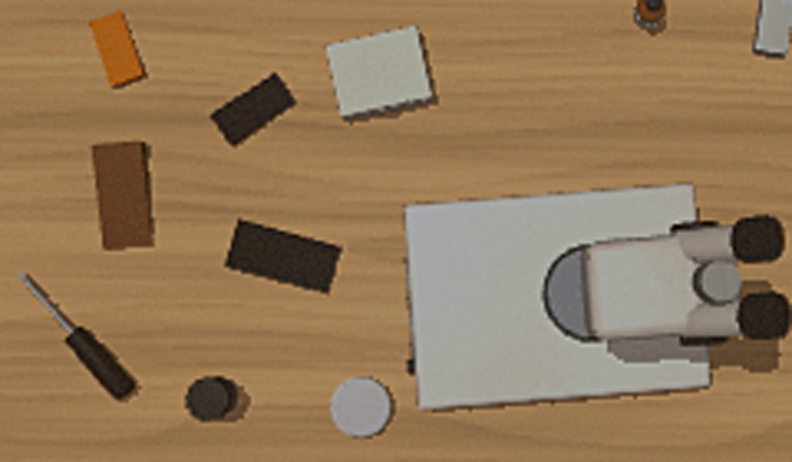

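View pics/sc.png

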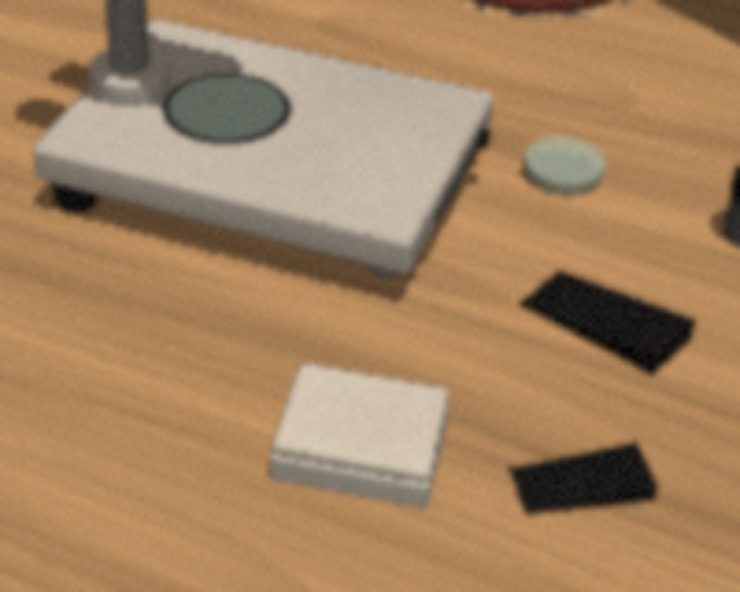

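Candidates: large black (246,207), small black (236,162), brown (197,188), orange (196,145) in the top view. The large black one fits, because it is black, the larger of the two blacks and nearest the base's +y end. The enlarged crop confirms it, with the thin end towards the base and the thick face at the left. Next I fit the base and wedge edges.

```bash
cat > m.py <<'E'
from h import *
def line(pts):
    vx,vy,x,y=cv2.fitLine(np.float32(pts),cv2.DIST_HUBER,0,.01,.01).ravel(); return np.array([x,y]),np.array([vx,vy])
def inter(a,b):
    s=np.linalg.solve(np.c_[a[1],-b[1]],b[0]-a[0]); return a[0]+s[0]*a[1]
def edge(p,thr):  # subpixel crossings
    p=p.astype(float); i=np.where((p[:-1]-thr)*(p[1:]-thr)<0)[0]
    return i+(thr-p[i])/(p[i+1]-p[i])
def quad(im,P,thr,half=6):
    # P: approx corners in order; sample normals to each side, subpixel crossing nearest to the guess
    P=np.array(P,float); L=[]
    for k in range(4):
        a,b=P[k],P[(k+1)%4]; n=np.array([-(b-a)[1],(b-a)[0]])/np.linalg.norm(b-a); pts=[]
        for f in np.linspace(.15,.85,25):
            c=a+f*(b-a); s=np.linspace(-half,half,8*half+1)
            q=c+s[:,None]*n
            v=cv2.remap(im.astype(np.float32),q[:,:1].astype(np.float32),q[:,1:].astype(np.float32),cv2.INTER_LINEAR).ravel()
            e=edge(v,thr)
            if len(e): 
                e=s[0]+e*(s[1]-s[0]); pts.append(c+n*e[np.argmin(abs(e))])
        L.append(line(pts))
    return np.array([inter(L[k-1],L[k]) for k in range(4)])
E
python3 - <<'E'
from m import *
d=grab('top'); im=d['img']
# blue channel: base ~170+, wood ~ 80
b=im[:,:,2]
print(b[215,278:292],b[183:200,320])
P=np.array([[405,206],[692,184],[711,385],[417,410]])/3.3+[160,130]
Q=quad(b,P,120,4); W=ray(d,Q,.06)[:,:2]
print(Q.round(1).tolist(),W.round(4).tolist(),np.linalg.norm(W-np.roll(W,-1,0),axis=1))
r=im[:,:,0]; print(r[207,220:270])
P=np.array([[238,220],[340,247],[328,292],[225,267]])/3.3+[160,130]
Q=quad(r,P,95,3); 
print(Q.round(1).tolist())
W=ray(d,Q,.0)[:,:2];print(W.round(4).tolist(),np.linalg.norm(W-np.roll(W,-1,0),axis=1))
E
```

```text
[ 82  81  77  81  77  99 144 170 168 164 165 161 166 164] [ 81  81  86  92  89  88 108 155 164 162 162 161 159 158 156 158 157]
[[282.0, 191.89999389648438], [365.3999938964844, 185.8000030517578], [376.70001220703125, 246.0], [286.6000061035156, 253.1999969482422]] [[0.538, 0.1055], [0.5629, -0.1759], [0.3608, -0.2153], [0.3334, 0.0863]] [0.28253566 0.20592405 0.30283873 0.20546078]
[157 157 155 155 157 157 156 163 166  25  39  49  48  50  47  42  49  47
  45  46  47  50  47  49  43  50  45  45  50  48  50  47  49  47  52  52
  46  51  44  46  45  37  70 181 170 167 163 162 158 158]
[[231.6999969482422, 195.89999389648438], [263.0, 204.39999389648438], [259.0, 218.5], [227.60000610351562, 210.5]]
[[0.5258, 0.2856], [0.4977, 0.1758], [0.4481, 0.1884], [0.4744, 0.2984]] [0.11334488 0.05115291 0.11311409 0.05296561]
```

```bash
python3 -m crank '[{"roll":-1},{"roll":-1},{"roll":-1},{"roll":-1},{"roll":-1},{"roll":-1},{"roll":-1},{"roll":-1},{"roll":-1},{"roll":-1}]' 0.65 20
python3 -m crank '[{"roll":-1},{"roll":-1},{"roll":-1},{"roll":-1},{}]'
cat > w.py <<'E'
from h import *
import sys
S=np.array([0.5227,0.0788])
def go(target,ang=None):
    o=ctrl.get_obs(); R=cv2.Rodrigues(o['tool_rot'])[0]
    d=R.T@(np.array(target)-o['tool_pos'])
    print('t',round(o['t'],2),'pos',o['tool_pos'].round(4),'xang',round(np.arctan2(R[1,0],R[0,0]),4),'tilt',R[:,2].round(3),'F',o['contact_force'].round(2),'open',round(o['opening'],4))
    print('shift tool mm',(d*1000).round(1),'units',(d/.06).round(2),'q',o['q'].round(2))
E
python3 -c "
from w import *
go([.508,.322,.12])
d=grab('scene')
print(proj(d,[[S[0],S[1],.009],[S[0],S[1],.06]]))
"
```

```text
t 0.35 pos [0.2094 0.5887 0.242 ] xang 2.7998 tilt [-0. -0. -1.] F [-0.26  0.28  0.02] open 0.0858
shift tool mm [-370.7 -151.1  122.1] units [-6.18 -2.52  2.03] q [ 1.11  0.05  1.61  0.    1.48 -0.12]
[[352.3871919  214.47816946]
 [353.30675716 199.25388806]]validation failed for argument at $[0]...
validation failed for argument at $[0]...
```

```bash
python3 -m crank '[{"x":0,"y":0,"z":0,"roll":-1},{"x":0,"y":0,"z":0,"roll":-1},{"x":0,"y":0,"z":0,"roll":-1},{"x":0,"y":0,"z":0,"roll":-1},{"x":0,"y":0,"z":0,"roll":-1},{"x":0,"y":0,"z":0,"roll":-1},{"x":0,"y":0,"z":0,"roll":-1},{"x":0,"y":0,"z":0,"roll":-1},{"x":0,"y":0,"z":0,"roll":-1},{"x":0,"y":0,"z":0,"roll":-1}]' 0.65 20
python3 -m crank '[{"x":0,"y":0,"z":0,"roll":-1},{"x":0,"y":0,"z":0,"roll":-1},{"x":0,"y":0,"z":0,"roll":-1},{"x":0,"y":0,"z":0,"roll":-1},{"x":0,"y":0,"z":0,"roll":0}]'
python3 -c "
from w import *
go([.508,.322,.12])
"
```

```text
t: 1.65
tool_pos: [0.2095, 0.5888, 0.2423]
tool_rot: [-1.313, 2.854, 0.0]
contact_force: [-0.2, -0.5, 1.2]
opening: 0.0301
t: 2.28
tool_pos: [0.2095, 0.5888, 0.2423]
tool_rot: [-1.947, 2.466, -0.0]
contact_force: [0.2, -0.4, -0.1]
opening: 0.0297
t 2.27 pos [0.2095 0.5888 0.2423] xang -1.8049 tilt [ 0.  0. -1.] F [ 0.25 -0.36 -0.12] open 0.0297
shift tool mm [ 190.3 -352.2  122.3] units [ 3.17 -5.87  2.04] q [ 1.11  0.05  1.61 -0.    1.48 -1.8 ]
```

```bash
python3 -m crank '[{"x":0.4,"y":-0.73,"z":0.25,"roll":0},{"x":0.4,"y":-0.73,"z":0.25,"roll":0},{"x":0.4,"y":-0.73,"z":0.25,"roll":0},{"x":0.4,"y":-0.73,"z":0.25,"roll":0},{"x":0.4,"y":-0.73,"z":0.25,"roll":0},{"x":0.4,"y":-0.73,"z":0.25,"roll":0},{"x":0.4,"y":-0.73,"z":0.25,"roll":0},{"x":0.37,"y":-0.73,"z":0.25,"roll":0},{"x":0,"y":0,"z":0,"roll":0}]'
python3 -c "
from w import *
grab('wrist','w1.png');grab('top','t1.png')
go([.508,.322,.015])
"
```

```text
t: 3.4
tool_pos: [0.5079, 0.3205, 0.1208]
tool_rot: [1.939, -2.469, -0.0]
contact_force: [0.0, 0.6, 0.3]
opening: 0.0297
t 3.5 pos [0.5066 0.3228 0.1222] xang -1.8057 tilt [-0.001  0.    -1.   ] F [-1.21  0.62 -0.1 ] open 0.0295
shift tool mm [  0.5  -1.6 107.2] units [ 0.01 -0.03  1.79] q [ 0.44  0.1   1.77  0.    1.27 -2.46]
```

View pics/w1.png

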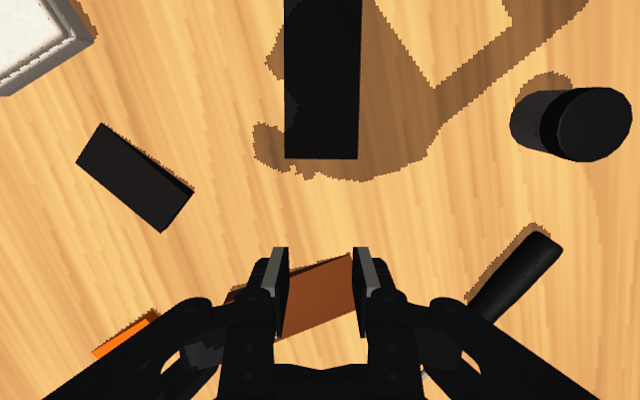

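View pics/t1.png

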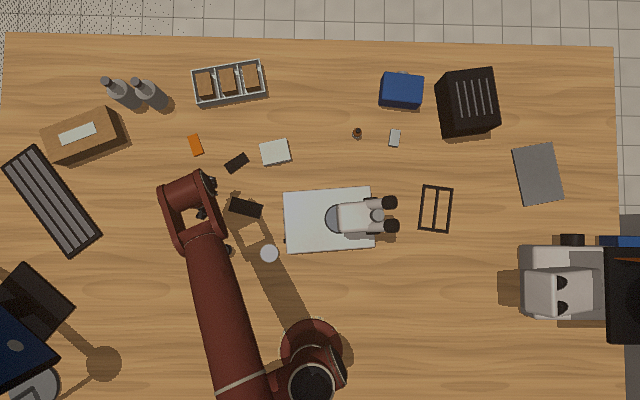

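The wrist view has the wedge's thick face at (285–358,158), square to the fingers at (280–360,250–300). Before lowering I check the brown block's clearance.

```bash
python3 -c "
from w import *
d=grab('wrist')
print('thick top',ray(d,[[285,158],[358,158]],.018).round(4)[:,:2])
o=ctrl.get_obs();R=cv2.Rodrigues(o['tool_rot'])[0]
P=ray(d,[[352,253],[283,341],[231,300],[285,270]],.0)
print('brown in tool',((P-o['tool_pos'])@R).round(3)[:,:2])
t=cv2.imread('pics/top0.png')
dt=ctrl.get_image('top')
P=ray(dt,np.array([[93,147],[147,142],[153,245],[105,248]])/3.3+[160,130],0.);print(P.round(3)[:,:2],((P-o['tool_pos'])@R).round(3)[:,:2])
m=ray(d,[[285,158],[358,158]],.018); print('wedge in tool',((m-o['tool_pos'])@R).round(4))
"
```

```text
thick top [[0.5229 0.2842]
 [0.4725 0.2963]]
brown in tool [[-0.049  0.026]
 [-0.138 -0.035]
 [-0.094 -0.079]
 [-0.065 -0.03 ]]
[[0.599 0.439]
 [0.605 0.383]
 [0.495 0.373]
 [0.491 0.423]] [[-0.134 -0.063]
 [-0.08  -0.082]
 [-0.045  0.022]
 [-0.093  0.037]]
wedge in tool [[ 0.0344 -0.0252  0.1046]
 [ 0.0343  0.0266  0.1046]]
```

```bash
python3 -m crank '[{"x":0,"y":0,"z":0.5,"roll":0},{"x":0,"y":0,"z":0.5,"roll":0},{"x":0,"y":0,"z":0.5,"roll":0},{"x":0,"y":0.01,"z":0.25,"roll":0},{"x":0,"y":0,"z":0,"roll":0},{"x":0,"y":0,"z":0,"roll":0}]'
python3 -c "
from w import *
d=grab('wrist','w2.png')
go([.508,.322,.015])
"
```

```text
t: 4.35
tool_pos: [0.5069, 0.3239, 0.0189]
tool_rot: [-1.948, 2.462, -0.001]
contact_force: [0.1, -0.1, 0.8]
opening: 0.0302
t 4.4 pos [0.5071 0.3239 0.0191] xang -1.8032 tilt [ 0.003  0.001 -1.   ] F [ 0.08 -0.52  0.29] open 0.0299
shift tool mm [ 1.7 -1.3  4.1] units [ 0.03 -0.02  0.07] q [ 0.44  0.23  1.81  0.    1.09 -2.46]
```

View pics/w2.png

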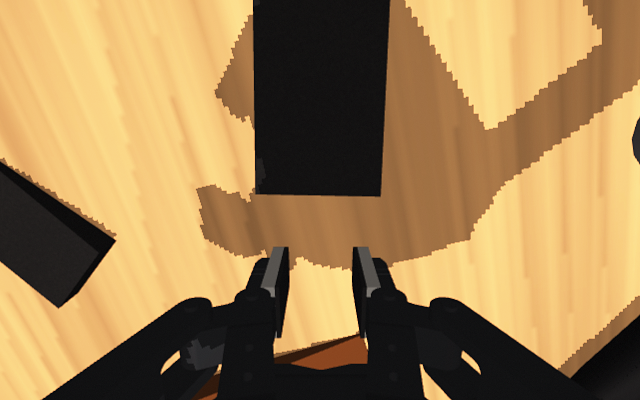

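```bash
python3 -m crank '[{"x":0,"y":0.01,"z":0.07,"roll":0},{"x":0.1,"y":0,"z":0,"roll":0},{"x":0.1,"y":0,"z":0,"roll":0},{"x":0.1,"y":0,"z":0,"roll":0},{"x":0.06,"y":0,"z":0,"roll":0},{"x":0.06,"y":0,"z":0,"roll":0},{"x":0,"y":0,"z":0,"roll":0}]'
python3 -c "
from w import *
d=grab('wrist','w3.png')
go([.508,.322,.015])
"
```

```text
t: 5.28
tool_pos: [0.4996, 0.2985, 0.0131]
tool_rot: [-1.948, 2.465, -0.0]
contact_force: [1.3, 0.3, -0.2]
opening: 0.03
t 5.33 pos [0.4997 0.2987 0.0131] xang -1.8035 tilt [ 0.  0. -1.] F [0.08 0.02 1.42] open 0.0297
shift tool mm [-24.6  -2.7  -1.9] units [-0.41 -0.05 -0.03] q [ 0.41  0.2   1.86 -0.    1.08 -2.5 ]
```

View pics/w3.png

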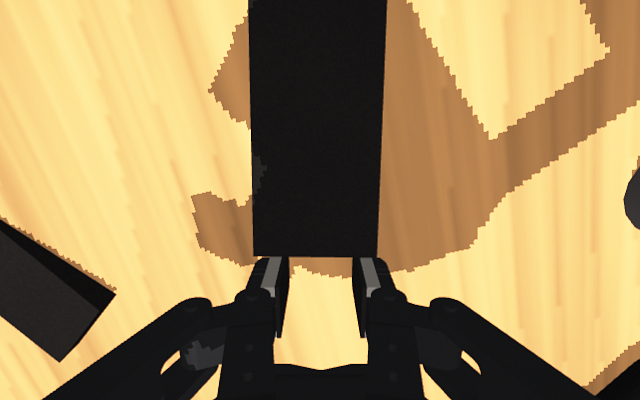

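```bash
python3 -m crank '[{"x":0.065,"y":0.026,"z":0,"roll":-0.25},{"x":0.065,"y":0.026,"z":0,"roll":-0.25},{"x":0.065,"y":0.026,"z":0,"roll":-0.25},{"x":0.065,"y":0.026,"z":0,"roll":-0.25},{"x":0.065,"y":0.026,"z":0,"roll":-0.25},{"x":0.065,"y":0.026,"z":0,"roll":-0.25},{"x":0,"y":0,"z":0,"roll":0}]'
python3 -c "
from w import *
d=grab('wrist','w4.png')
go([.508,.322,.015])
"
```

```text
t: 6.2
tool_pos: [0.4864, 0.2766, 0.0129]
tool_rot: [2.162, -2.278, 0.0]
contact_force: [-0.3, -0.2, 1.0]
opening: 0.0299
t 6.25 pos [0.4865 0.2768 0.0129] xang -1.6234 tilt [-0. -0. -1.] F [ 0.62  0.32 -0.11] open 0.0303
shift tool mm [-46.3 -19.1  -2.1] units [-0.77 -0.32 -0.04] q [ 0.38  0.16  1.92 -0.    1.07 -2.7 ]
```

View pics/w4.png

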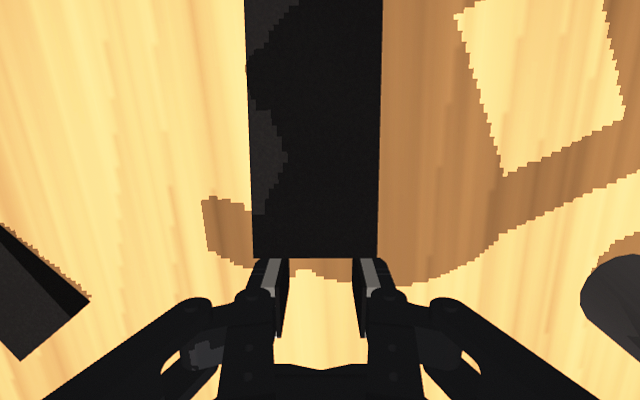

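The push follows the plan, with the face still flush at (255–378,257). The last joint is near its limit, though, so I back off, lift, flip the gripper half a turn and continue from there.

```bash
python3 -m crank '[{"x":-0.3,"y":0,"z":0,"roll":0},{"x":-0.3,"y":0,"z":0,"roll":0},{"x":0,"y":0,"z":-0.5,"roll":0},{"x":0,"y":0,"z":-0.5,"roll":1},{"x":0,"y":0,"z":0,"roll":1},{"x":0,"y":0,"z":0,"roll":1},{"x":0,"y":0,"z":0,"roll":1},{"x":0,"y":0,"z":0,"roll":1},{"x":0,"y":0,"z":0,"roll":1},{"x":0,"y":0,"z":0,"roll":1}]'
python3 -m crank '[{"x":0,"y":0,"z":0,"roll":1},{"x":0,"y":0,"z":0,"roll":1},{"x":0,"y":0,"z":0,"roll":1},{"x":0,"y":0,"z":0,"roll":1},{"x":0,"y":0,"z":0,"roll":1},{"x":0,"y":0,"z":0,"roll":1},{"x":0,"y":0,"z":0,"roll":1},{"x":0,"y":0,"z":0,"roll":1},{"x":0,"y":0,"z":0,"roll":1},{"x":0,"y":0,"z":0,"roll":1}]'
python3 -m crank '[{"x":0,"y":0,"z":0,"roll":1},{"x":0,"y":0,"z":0,"roll":1},{"x":0,"y":0,"z":0,"roll":1},{"x":0,"y":0,"z":0,"roll":1},{"x":0,"y":0,"z":0,"roll":1},{"x":0,"y":0,"z":0,"roll":1},{"x":0,"y":0,"z":0,"roll":1},{"x":0,"y":0,"z":0,"roll":1},{"x":0,"y":0,"z":0,"roll":1},{"x":0,"y":0,"z":0,"roll":0.15}]'
python3 -c "
from w import *
d=grab('scene','s5.png')
d=grab('top','t5.png')
go([.4879,.3,.013])
"
```

```text
t: 7.5
tool_pos: [0.4886, 0.3145, 0.0732]
tool_rot: [-1.041, 2.964, 0.0]
contact_force: [-0.0, 0.2, 0.8]
opening: 0.03
t: 8.75
tool_pos: [0.4886, 0.3145, 0.0731]
tool_rot: [0.815, 3.034, 0.0]
contact_force: [-0.3, -0.7, -0.1]
opening: 0.0297
t: 10.0
tool_pos: [0.4886, 0.3143, 0.0731]
tool_rot: [-2.273, -2.168, -0.0]
contact_force: [0.2, 1.2, 0.2]
opening: 0.0299
t 10.1 pos [0.4886 0.3139 0.0731] xang 1.524 tilt [ 0.  0. -1.] F [-0.48 -0.33  0.18] open 0.0301
shift tool mm [-13.9  -0.   60.1] units [-0.23 -0.    1.  ] q [0.44 0.11 1.85 0.   1.18 0.49]
```

View pics/s5.png

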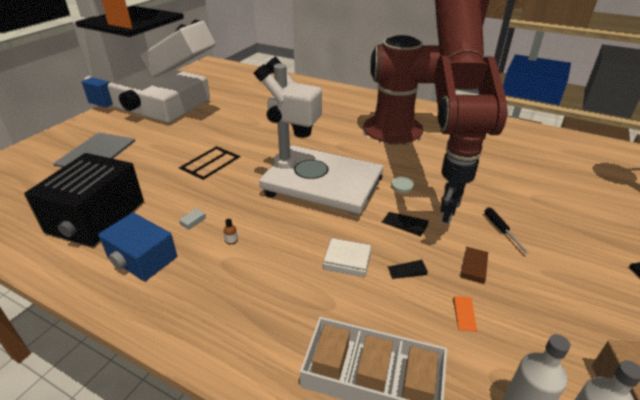

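View pics/t5.png

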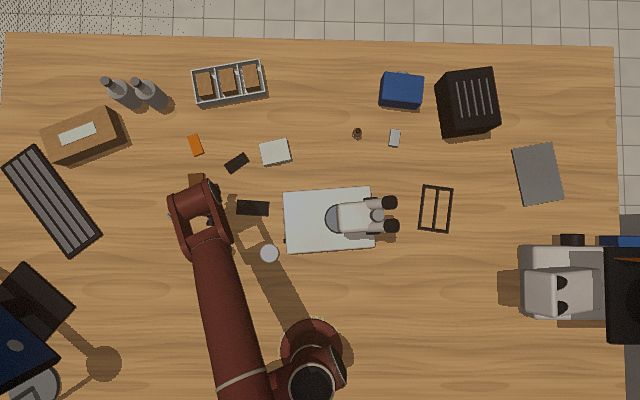

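```bash
cat >> w.py <<'E'
def wedge_top(P,hs=(.018,.002,.002,.018)):
    # P: corners thick(+x), thin(+x), thin(-x), thick(-x) in pixels
    from m import quad
    d=grab('top'); Q=quad(d['img'][:,:,0],P,95,3)
    W=np.array([ray(d,q,h)[0,:2] for q,h in zip(Q,hs)])
    tk=(W[0]+W[3])/2; tn=(W[1]+W[2])/2; c=(tk+tn)/2; h=(tn-tk)/np.linalg.norm(tn-tk)
    v=S-c
    print('Q',Q.round(1).tolist(),'thick',tk.round(4),'thin',tn.round(4),'len',np.linalg.norm(tn-tk).round(4),'head',np.arctan2(h[1],h[0]).round(3),'stub ahead of centre',(v@h).round(4),'left',(v@[-h[1],h[0]]).round(4))
E
python3 -c "
from w import *
im=grab('top')['img'][190:225,228:275,0]
cv2.imwrite('pics/c6.png',cv2.resize(im,None,fx=12,fy=12,interpolation=cv2.INTER_CUBIC))
wedge_top([[238,200.5],[269,202],[269,216],[237,215]])
"
```

```text
Q [[236.1999969482422, 199.0], [268.5, 201.1999969482422], [268.0, 216.0], [234.89999389648438, 214.6999969482422]] thick [0.487  0.2678] thin [0.4831 0.1567] len 0.1111 head -1.606 stub ahead of centre 0.132 left 0.0423
```

View pics/c6.png

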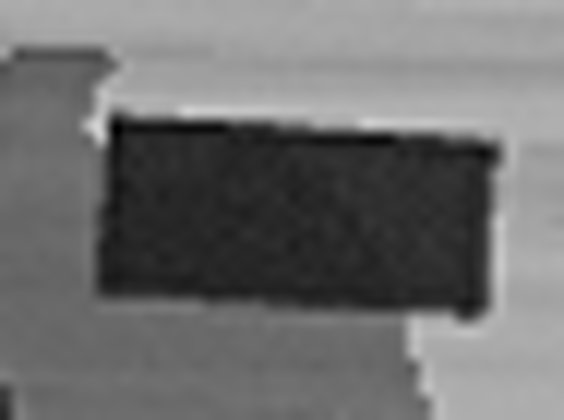

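```bash
python3 -c "
from w import *
d=grab('scene')
print(proj(d,[[.5403,.1055,.06],[.5403,.1055,.028],[S[0],S[1],.009],[.5403+.0276,.1055-.2988,.06],[.5403-.209,.1055-.0193,.06]]).round(1))
im=d['img'][170:235,300:395]
cv2.imwrite('pics/c7.png',cv2.resize(im,None,fx=8,fy=8,interpolation=cv2.INTER_CUBIC)[:,:,::-1])
"
```

```text
[[360.  205.9]
 [359.3 215.7]
 [352.4 214.5]
 [256.5 180. ]
 [382.8 164.8]]
```

View pics/c7.png

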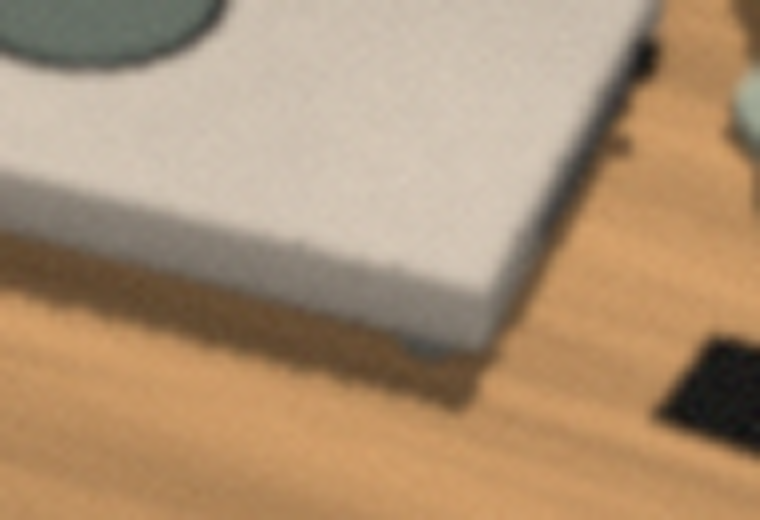

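```bash
python3 -m crank '[{"x":0,"y":0,"z":0.4,"roll":0},{"x":0,"y":0,"z":0.4,"roll":0},{"x":0,"y":0,"z":0.2,"roll":0},{"x":-0.15,"y":0,"z":0,"roll":0},{"x":-0.15,"y":0,"z":0,"roll":0},{"x":-0.12,"y":0,"z":0,"roll":0},{"x":-0.1,"y":0,"z":0,"roll":0},{"x":-0.08,"y":0,"z":0,"roll":0},{"x":0,"y":0,"z":0,"roll":0}]'
python3 -c "
from w import *
go([.4865,.277,.013])
"
```

```text
t: 11.38
tool_pos: [0.4869, 0.2768, 0.0132]
tool_rot: [-2.276, -2.166, -0.0]
contact_force: [0.4, 0.2, -0.7]
opening: 0.0299
t 11.38 pos [0.4869 0.2768 0.0132] xang 1.5213 tilt [ 0.  0. -1.] F [ 0.4   0.23 -0.66] open 0.0299
shift tool mm [ 0.1 -0.4  0.2] units [ 0.   -0.01  0.  ] q [0.38 0.16 1.92 0.   1.07 0.43]
```

```bash
python3 -m crank '[{"x":-0.06,"y":-0.026,"z":0,"roll":-0.25},{"x":-0.06,"y":-0.026,"z":0,"roll":-0.25},{"x":-0.06,"y":-0.026,"z":0,"roll":-0.25},{"x":-0.06,"y":-0.026,"z":0,"roll":-0.25},{"x":-0.06,"y":-0.026,"z":0,"roll":-0.25},{"x":-0.06,"y":-0.026,"z":0,"roll":-0.25},{"x":-0.06,"y":-0.026,"z":0,"roll":-0.25},{"x":-0.06,"y":-0.026,"z":0,"roll":-0.25},{"x":-0.06,"y":-0.026,"z":0,"roll":-0.25},{"x":0,"y":0,"z":0,"roll":0}]'
python3 -c "
from w import *
S=np.array([.522,.080])
go([.4865,.277,.013])
o=ctrl.get_obs();R=cv2.Rodrigues(o['tool_rot'])[0];h=-R[:2,0];v=S-o['tool_pos'][:2];print('stub ahead',v@h,'left',v@[-h[1],h[0]])
d=grab('top','t8.png');d=grab('scene','s8.png')
"
```

```text
t: 12.62
tool_pos: [0.475, 0.2434, 0.0129]
tool_rot: [1.963, 2.453, -0.001]
contact_force: [-0.4, 0.2, -0.6]
opening: 0.0297
t 12.62 pos [0.475  0.2434 0.0129] xang 1.7919 tilt [-0.    -0.001 -1.   ] F [-0.35  0.22 -0.6 ] open 0.0297
shift tool mm [30.2 18.5 -0.1] units [ 0.5   0.31 -0.  ] q [ 0.33  0.1   1.98 -0.    1.06  0.11]
stub ahead 0.16974946473107552 left 0.009970893927697014
```

View pics/t8.png

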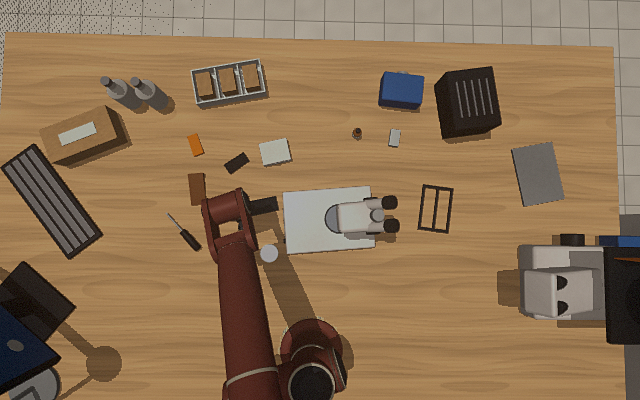

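View pics/s8.png

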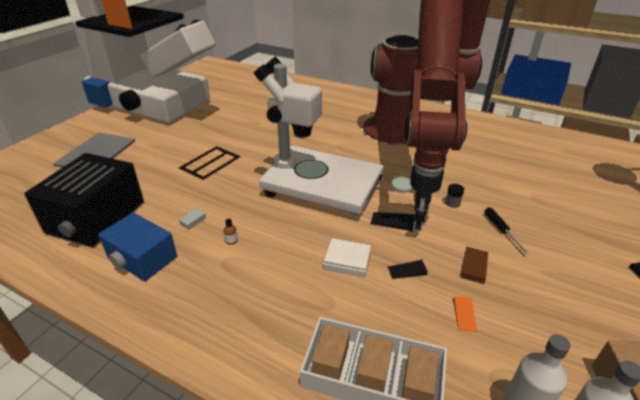

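```bash
python3 -m crank '[{"x":-0.06,"y":-0.026,"z":0,"roll":-0.25},{"x":-0.06,"y":-0.026,"z":0,"roll":-0.25},{"x":-0.06,"y":-0.026,"z":0,"roll":-0.25},{"x":-0.08,"y":0,"z":0,"roll":0},{"x":-0.08,"y":0,"z":0,"roll":0},{"x":-0.08,"y":0,"z":0,"roll":0},{"x":-0.08,"y":0,"z":0,"roll":0},{"x":0,"y":0,"z":0,"roll":0}]'
python3 -c "
from w import *
S=np.array([.522,.080])
go([.4865,.277,.013])
o=ctrl.get_obs();R=cv2.Rodrigues(o['tool_rot'])[0];h=-R[:2,0];v=S-o['tool_pos'][:2];print('stub ahead',v@h,'left',v@[-h[1],h[0]])
d=grab('top')
cv2.imwrite('pics/t9.png',cv2.resize(d['img'][170:270,210:350],None,fx=5,fy=5,interpolation=cv2.INTER_CUBIC)[:,:,::-1])
d=grab('scene')
cv2.imwrite('pics/s9.png',cv2.resize(d['img'][160:260,320:460],None,fx=5,fy=5,interpolation=cv2.INTER_CUBIC)[:,:,::-1])
"
```

```text
t: 13.72
tool_pos: [0.4794, 0.2136, 0.0131]
tool_rot: [1.851, 2.538, -0.0]
contact_force: [-1.0, 0.6, -0.3]
opening: 0.0298
t 13.72 pos [0.4794 0.2136 0.0131] xang 1.8812 tilt [ 0. -0. -1.] F [-1.    0.58 -0.34] open 0.0298
shift tool mm [58.2 26.1  0.1] units [0.97 0.43 0.  ] q [ 0.28  0.08  2.   -0.    1.06 -0.03]
stub ahead 0.14023496359332083 left -0.00027551566744139414
```

View pics/t9.png

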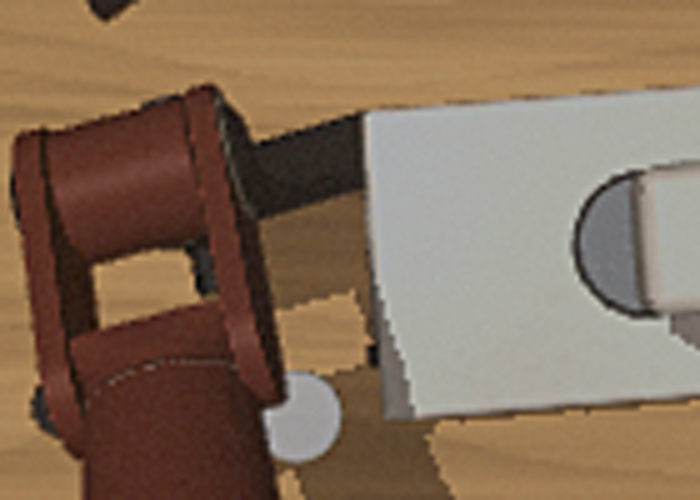

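View pics/s9.png

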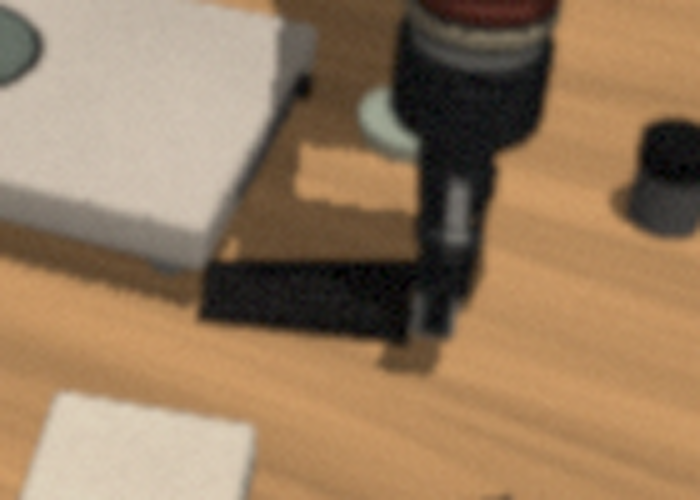

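```bash
python3 -c "
from w import *
S=np.array([.522,.080])
d=grab('top')
f=lambda p:np.array(p)/5+[210,170]-.4
A=ray(d,f([[275,138],[355,117]]),.008)[:,:2];B=ray(d,f([[275,213],[355,190]]),.008)[:,:2]
M=(A+B)/2;h=M[1]-M[0];h/=np.linalg.norm(h);print(A,B,h,np.arctan2(h[1],h[0]),'left',(S-M[0])@[-h[1],h[0]])
"
```

```text
[[0.52255104 0.16969342]
 [0.53809812 0.11428323]] [[0.47022615 0.16851953]
 [0.48703751 0.11327022]] [ 0.28066141 -0.95980684] -1.2863131762378957 left -0.00042674506618084907
```

```bash
python3 -m crank '[{"x":-0.08,"y":0,"z":0,"roll":0},{"x":-0.08,"y":0,"z":0,"roll":0},{"x":-0.08,"y":0,"z":0,"roll":0},{"x":-0.08,"y":0,"z":0,"roll":0},{"x":-0.08,"y":0,"z":0,"roll":0},{"x":-0.08,"y":0,"z":0,"roll":0},{"x":-0.08,"y":0,"z":0,"roll":0},{"x":-0.08,"y":0,"z":0,"roll":0},{"x":-0.08,"y":0,"z":0,"roll":0},{"x":0,"y":0,"z":0,"roll":0}]'
cat > st.py <<'E'
from w import *
S=np.array([.522,.080])
o=ctrl.get_obs();R=cv2.Rodrigues(o['tool_rot'])[0];h=-R[:2,0];v=S-o['tool_pos'][:2];F=o['contact_force']
print('t',o['t'],'pos',o['tool_pos'].round(4),'stub ahead',(v@h).round(4),'left',(v@[-h[1],h[0]]).round(4),'F along',-(F[:2]@h).round(2),F.round(2))
E
python3 st.py
```

```text
t: 15.12
tool_pos: [0.4925, 0.1724, 0.0131]
tool_rot: [1.851, 2.538, -0.0]
contact_force: [0.1, -0.1, 0.1]
opening: 0.0301
t 15.125 pos [0.4925 0.1724 0.0131] stub ahead 0.097 left -0.0002 F along -0.08 [ 0.08 -0.06  0.12]
```

```bash
python3 -m crank '[{"x":-0.05,"y":0,"z":0,"roll":0},{"x":-0.05,"y":0,"z":0,"roll":0},{"x":-0.05,"y":0,"z":0,"roll":0},{"x":-0.04,"y":0,"z":0,"roll":0},{"x":-0.04,"y":0,"z":0,"roll":0},{"x":0,"y":0,"z":0,"roll":0}]'
python3 st.py
python3 -m crank '[{"x":-0.02,"y":0,"z":0,"roll":0},{"x":-0.02,"y":0,"z":0,"roll":0},{"x":-0.02,"y":0,"z":0,"roll":0}]'
python3 st.py
```

```text
t: 15.88
tool_pos: [0.4968, 0.1595, 0.0131]
tool_rot: [1.851, 2.538, -0.0]
contact_force: [0.6, 0.9, -0.6]
opening: 0.0301
t 15.875 pos [0.4968 0.1595 0.0131] stub ahead 0.0834 left -0.0003 F along 0.7 [ 0.58  0.92 -0.55]
t: 16.25
tool_pos: [0.4978, 0.1563, 0.0132]
tool_rot: [1.85, 2.539, 0.0]
contact_force: [0.2, -0.3, 0.1]
opening: 0.03
t 16.25 pos [0.4978 0.1563 0.0132] stub ahead 0.0801 left -0.0003 F along -0.38 [ 0.24 -0.32  0.09]
```

```bash
python3 -m crank '[{"x":-0.02,"y":0,"z":0,"roll":0},{"x":-0.02,"y":0,"z":0,"roll":0},{"x":-0.02,"y":0,"z":0,"roll":0}]'
python3 st.py
python3 -m crank '[{"x":-0.02,"y":0,"z":0,"roll":0},{"x":-0.02,"y":0,"z":0,"roll":0}]'
python3 st.py
```

```text
t: 16.62
tool_pos: [0.4989, 0.1528, 0.0132]
tool_rot: [1.851, 2.539, 0.0]
contact_force: [-1.1, 0.6, 0.1]
opening: 0.0298
t 16.625 pos [0.4989 0.1528 0.0132] stub ahead 0.0764 left -0.0003 F along 0.9 [-1.11  0.59  0.13]
t: 16.88
tool_pos: [0.4997, 0.1506, 0.0131]
tool_rot: [1.851, 2.539, 0.0]
contact_force: [0.7, 1.2, 0.6]
opening: 0.03
t 16.875 pos [0.4997 0.1506 0.0131] stub ahead 0.074 left -0.0003 F along 0.96 [0.66 1.22 0.64]
```

```bash
python3 -m crank '[{"x":-0.02,"y":0,"z":0,"roll":0},{"x":-0.02,"y":0,"z":0,"roll":0}]'
python3 st.py
python3 -c "
from w import *
d=grab('scene')
cv2.imwrite('pics/s10.png',cv2.resize(d['img'][160:260,320:460],None,fx=5,fy=5,interpolation=cv2.INTER_CUBIC)[:,:,::-1])"
```

```text
t: 17.12
tool_pos: [0.5002, 0.1488, 0.0132]
tool_rot: [-1.85, -2.537, -0.001]
contact_force: [-1.3, 5.0, 2.0]
opening: 0.0301
t 17.125 pos [0.5002 0.1488 0.0132] stub ahead 0.0722 left -0.0003 F along 5.18 [-1.3   5.02  2.03]
```

View pics/s10.png

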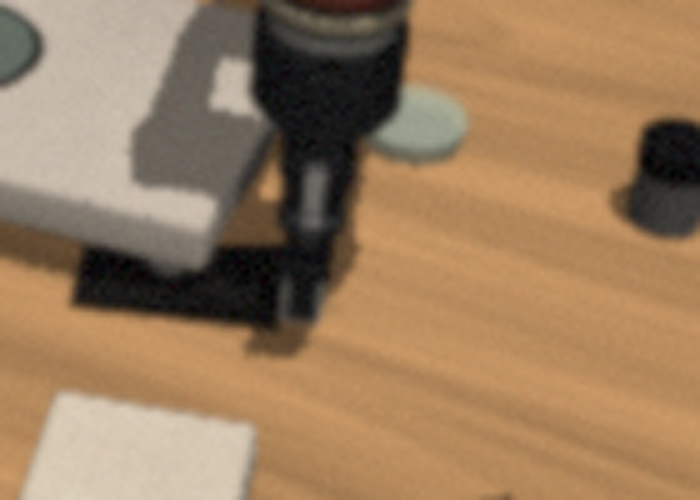

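```bash
python3 -m crank '[{"x":-0.02,"y":0,"z":0,"roll":0},{"x":0,"y":0,"z":0,"roll":0}]'
python3 st.py
```

```text
t: 17.42
tool_pos: [0.5004, 0.1482, 0.0131]
tool_rot: [-1.85, -2.537, -0.002]
contact_force: [-2.1, 6.5, 1.5]
opening: 0.03
t 17.425 pos [0.5004 0.1482 0.0131] stub ahead 0.0715 left -0.0002 F along 6.84 [-2.11  6.5   1.55]
```

```bash
python3 -m crank '[{"x":-0.02,"y":0,"z":0,"roll":0},{"x":-0.01,"y":0,"z":0,"roll":0},{"x":0,"y":0,"z":0,"roll":0}]'
python3 st.py
```

```text
t: 17.8
tool_pos: [0.5005, 0.1477, 0.0132]
tool_rot: [-1.849, -2.535, -0.005]
contact_force: [-3.1, 11.5, 1.5]
opening: 0.0299
t 17.8 pos [0.5005 0.1477 0.0132] stub ahead 0.071 left -0.0002 F along 11.9 [-3.1  11.5   1.52]
```

```bash
python3 -m crank '[{"x":0.1,"y":0,"z":0,"roll":0},{"x":0.3,"y":0,"z":0,"roll":0},{"x":0.1,"y":0,"z":-0.5,"roll":0},{"x":0,"y":0,"z":-0.7,"roll":0},{"x":0,"y":0,"z":-0.6,"roll":0},{"x":0,"y":0,"z":0,"roll":0}]' 0.65
python3 -c "
from w import *
d=grab('wrist','w11.png');d=grab('top')
cv2.imwrite('pics/t11.png',cv2.resize(d['img'][170:270,210:350],None,fx=5,fy=5,interpolation=cv2.INTER_CUBIC)[:,:,::-1])
d=grab('scene')
cv2.imwrite('pics/s11.png',cv2.resize(d['img'][160:260,320:460],None,fx=5,fy=5,interpolation=cv2.INTER_CUBIC)[:,:,::-1])
go([.522,.08,.09])"; python3 st.py
```

```text
t: 18.55
tool_pos: [0.4944, 0.175, 0.1249]
tool_rot: [1.847, 2.535, 0.008]
contact_force: [0.1, 0.4, -0.1]
opening: 0.0298
t 18.7 pos [0.4911 0.1741 0.1198] xang 1.8821 tilt [-0.002 -0.001 -1.   ] F [-0.32 -0.3   0.03] open 0.0296
shift tool mm [-99.    0.7  29.8] units [-1.65  0.01  0.5 ] q [ 0.2  -0.09  1.96 -0.    1.27 -0.11]
t 18.7 pos [0.4911 0.1741 0.1198] stub ahead 0.099 left 0.0006 F along -0.19 [-0.32 -0.3   0.03]
```

View pics/t11.png

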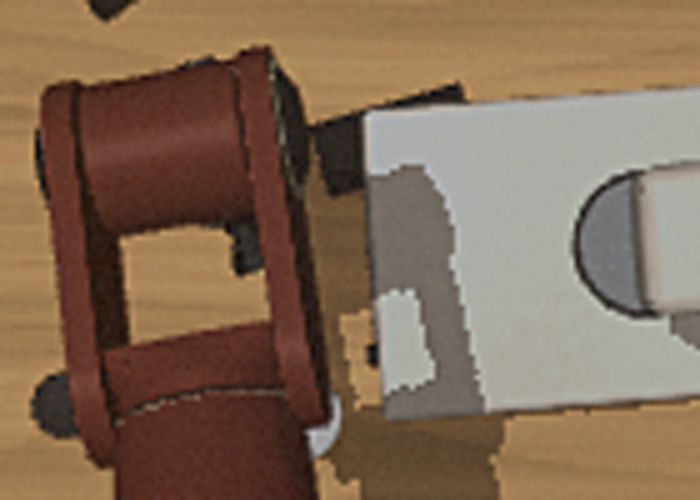

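View pics/s11.png

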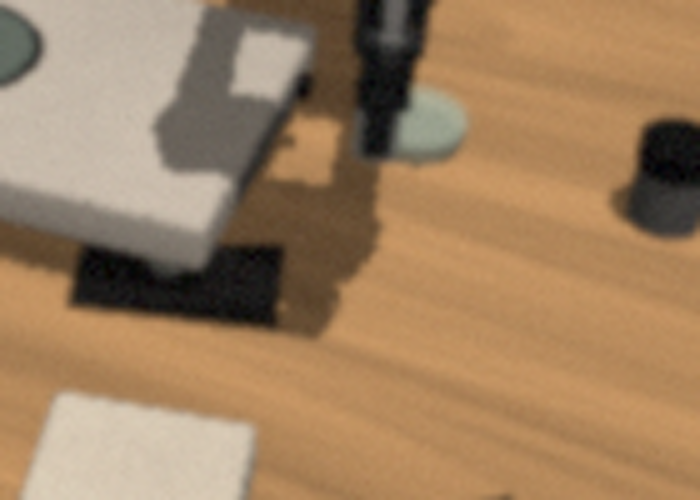

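```bash
python3 -m crank '[{"x":-0.4,"y":0,"z":0,"roll":0},{"x":-0.4,"y":0,"z":0,"roll":0},{"x":-0.4,"y":0,"z":0,"roll":0},{"x":-0.4,"y":0,"z":0,"roll":0},{"x":-0.05,"y":0.01,"z":0.25,"roll":0},{"x":0,"y":0,"z":0.25,"roll":0},{"x":0,"y":0,"z":0.05,"roll":0},{"x":0,"y":0,"z":0,"roll":0},{"x":0,"y":0,"z":0,"roll":0}]' 1
python3 -c "
from w import *
go([.522,.08,.071])"; python3 st.py
```

```text
t: 19.82
tool_pos: [0.5232, 0.0803, 0.0886]
tool_rot: [1.849, 2.539, 0.001]
contact_force: [-0.3, -0.0, 0.8]
opening: 0.0
t 19.82 pos [0.5232 0.0803 0.0886] xang 1.8824 tilt [ 0.001  0.    -1.   ] F [-0.26 -0.03  0.81] open 0.0
shift tool mm [ 0.1 -1.3 17.6] units [ 0.   -0.02  0.29] q [ 0.01 -0.03  1.96  0.    1.2  -0.3 ]
t 19.825 pos [0.5232 0.0803 0.0886] stub ahead -0.0 left -0.0013 F along 0.05 [-0.26 -0.03  0.81]
```

Now press slowly, from about 17 mm above contact.

```bash
python3 -m crank '[{"x":0,"y":-0.02,"z":0.1,"roll":0},{"x":0,"y":0,"z":0.1,"roll":0},{"x":0,"y":0,"z":0.05,"roll":0},{"x":0,"y":0,"z":0,"roll":0}]'; python3 st.py
python3 -m crank '[{"x":0,"y":0,"z":0.02,"roll":0},{"x":0,"y":0,"z":0.02,"roll":0},{"x":0,"y":0,"z":0,"roll":0}]'; python3 st.py
```

```text
t: 20.32
tool_pos: [0.5215, 0.0796, 0.0726]
tool_rot: [-1.85, -2.538, 0.001]
contact_force: [-0.2, -0.4, 0.9]
opening: 0.0002
t 20.325 pos [0.5215 0.0796 0.0726] stub ahead -0.0003 left 0.0006 F along -0.32 [-0.24 -0.41  0.89]
t: 20.7
tool_pos: [0.522, 0.0796, 0.0711]
tool_rot: [1.85, 2.538, 0.0]
contact_force: [0.4, -0.2, 2.2]
opening: -0.0001
t 20.7 pos [0.522  0.0796 0.0711] stub ahead -0.0004 left 0.0001 F along -0.35 [ 0.44 -0.23  2.23]
```

```bash
python3 -m crank '[{"x":0,"y":0,"z":0.015,"roll":0},{"x":0,"y":0,"z":0,"roll":0}]'; python3 st.py
python3 -m crank '[{"x":0,"y":0,"z":0.015,"roll":0},{"x":0,"y":0,"z":0,"roll":0}]'; python3 st.py
```

```text
t: 20.95
tool_pos: [0.5221, 0.0796, 0.071]
tool_rot: [1.85, 2.539, -0.0]
contact_force: [-3.0, -0.2, 7.8]
opening: 0.0003
t 20.95 pos [0.5221 0.0796 0.071 ] stub ahead -0.0004 left 0.0 F along 0.75 [-3.03 -0.19  7.81]
t: 21.2
tool_pos: [0.5221, 0.0796, 0.0709]
tool_rot: [-1.85, -2.539, 0.001]
contact_force: [-6.1, -0.6, 11.9]
opening: -0.0001
t 21.2 pos [0.5221 0.0796 0.0709] stub ahead -0.0004 left -0.0 F along 1.27 [-6.11 -0.63 11.88]
```

The corner moves only about 0.2 mm between 2 N and 12 N, where 2–3 N rocked it before. I hold briefly, then release.

```bash
python3 -m crank '[{"x":0,"y":0,"z":0.01,"roll":0},{"x":0,"y":0,"z":0,"roll":0},{"x":0,"y":0,"z":0,"roll":0},{"x":0,"y":0,"z":0,"roll":0}]'; python3 st.py
python3 -m crank '[{"x":0,"y":0,"z":-0.05,"roll":0},{"x":0,"y":0,"z":-0.3,"roll":0},{"x":0,"y":0,"z":-0.5,"roll":0},{"x":0.4,"y":0,"z":-0.6,"roll":0},{"x":0.8,"y":0,"z":-0.5,"roll":0},{"x":0.8,"y":0,"z":0,"roll":0},{"x":0.8,"y":0,"z":0,"roll":0},{"x":0.8,"y":0,"z":0,"roll":0},{"x":0,"y":0,"z":0,"roll":0},{"x":0,"y":0,"z":0,"roll":0}]'
python3 -c "
from w import *
d=grab('top','tf.png')
cv2.imwrite('pics/t12.png',cv2.resize(d['img'][170:270,210:350],None,fx=5,fy=5,interpolation=cv2.INTER_CUBIC)[:,:,::-1])
d=grab('scene')
cv2.imwrite('pics/s12.png',cv2.resize(d['img'][160:260,320:460],None,fx=5,fy=5,interpolation=cv2.INTER_CUBIC)[:,:,::-1])
"; python3 st.py
```

```text
t: 21.7
tool_pos: [0.5222, 0.0797, 0.0709]
tool_rot: [-1.85, -2.539, 0.001]
contact_force: [-7.2, -0.5, 15.2]
opening: 0.0001
t 21.7 pos [0.5222 0.0797 0.0709] stub ahead -0.0004 left -0.0001 F along 1.74 [-7.2  -0.49 15.18]
t: 22.95
tool_pos: [0.4558, 0.285, 0.1857]
tool_rot: [1.85, 2.539, 0.0]
contact_force: [0.1, -0.3, 0.1]
opening: 0.0001
t 23.05 pos [0.4561 0.2843 0.1856] stub ahead 0.2147 left 0.0005 F along 0.14 [-0.43  0.01  0.4 ]
```

View pics/tf.png

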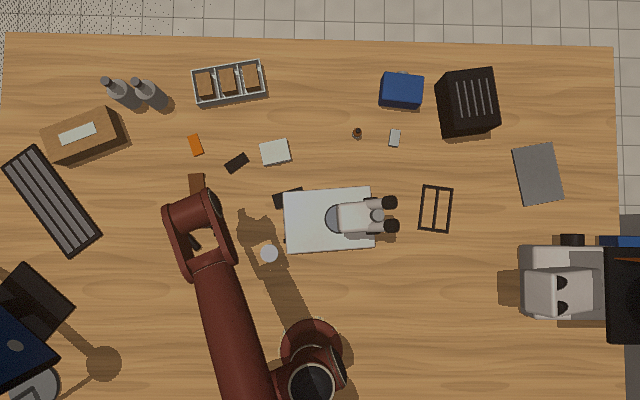

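View pics/s12.png

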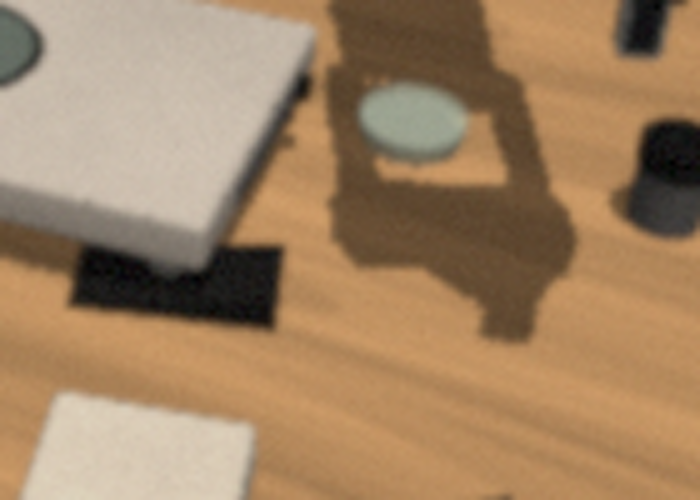

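View pics/t12.png

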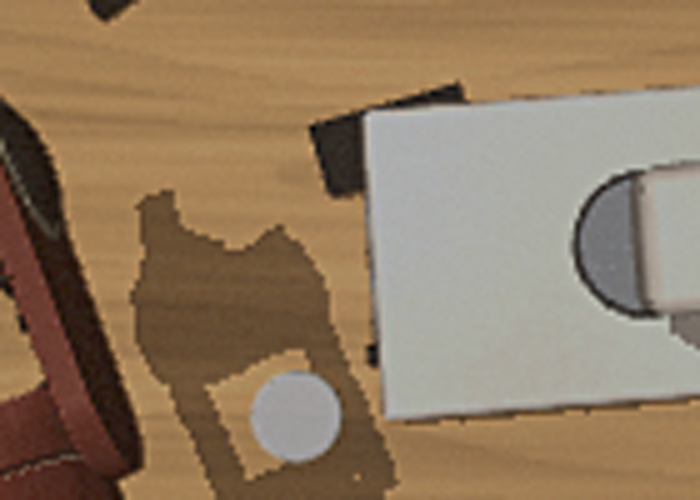

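```bash
python3 -c "
from w import *
S=np.array([.522,.080])
d=grab('top')
f=lambda p:np.array(p)/5+[210,170]-.4
a=ray(d,f([[310,127],[333,196]]),.018)[:,:2];b=ray(d,f([[463,84]]),.002)[0,:2]
tk=a.mean(0);h=b-a[0];h/=np.linalg.norm(h);print(a,b,np.linalg.norm(b-a[0]),'stub from centre toward thin',(S-tk)@h-.055,'left',(S-tk)@[-h[1],h[0]])
t0=cv2.imread('pics/top0.png').astype(int);t1=d['img'][:,:,::-1].astype(int)
m=(abs(t0-t1).max(2)>45)
print([ (n,int(m[y0:y1,x0:x1].sum())) for n,x0,y0,x1,y1 in [('box',258,135,295,168),('dish',258,243,280,264),('bottle',350,124,365,141),('block',386,126,403,149),('tray',416,182,456,236),('smallblk',222,150,252,176),('orange',186,132,206,158)]])
"
```

```text
[[0.52992452 0.1445038 ]
 [0.48229213 0.12761313]] [0.56299973 0.03935498] 0.11022814468239484 stub from centre toward thin 0.0032437631028247663 left -0.0016615934132897749
[('box', 0), ('dish', 67), ('bottle', 0), ('block', 0), ('tray', 0), ('smallblk', 0), ('orange', 0)]
```

```bash
python3 -c "
from station import ctrl
print(ctrl.finish_job())"
```

```text
the job is handed in; nothing more can be done
None
```

The black wedge is under the stub, the corner no longer gives, and I have handed the job in at about 23 s.

- **Push:** I pushed the larger black wedge along the bench on its thick end, first on a curve and then straight, thin end first, without gripping or lifting it. I stopped when the push force rose from about 1 N to about 12 N over the last few millimetres. Halfway I backed off and turned the gripper half a turn, because the last joint was near its limit.
- **Press:** I pressed above the stub up to about 15 N. The corner moved about 0.2 mm, where 2–3 N used to start it rocking.
- **Last pictures:** The wedge stayed where it was after I let go and after the press, and the arm is clear. The slide box, bottle, spacer block and tray show no change. The petri dish had 67 changed pixels, which I put down to the arm's shadow, as its position is the same within a pixel. I did not compare the lens case or screwdriver; the arm stayed well away from both.

**Check that disagreed:** The stub measures about 3–5 mm from the wedge's middle towards the thin end, not the stated 8 mm. I think this is error in my stub position of a few millimetres. I relied on the force rise and the firm corner instead.

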